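# Work the seized locking pin free and load the specimen carrier

## Task

The locking pin that holds the white specimen tray in its loading dock has seized. Take its T-handle and twist it back and forth, well to both sides of straight, while pulling gently upwards, until the pin stands clear of the tray's ear, and leave it up. Then push the tray from behind, without lifting it, up the shallow ramp and over the crest until it drops flat into its seat against the end stop, keeping the specimen cup in it upright and leaving the other things on the bench where they are.

Things in the scene. Friction and masses are not known exactly. Their poses are not given: they have to be found in the camera images.
- dock: Grey loading dock fixed to the bench: plate 118 (x) x 310 (y) x 10 mm, origin centre of its underside. A channel 94 mm wide runs along +y between rails 14 mm high: flat start bay to y = -30 mm, then ramp. On its -x side a dark steel bracket (x -110 to -46, y -105 to -55 mm, top at z 68 mm) holds the locking pin upright at x -76, y -80 mm.
- crest (a point): Middle of the crest at the top of the ramp, 20 mm above the dock's underside (10 mm above the start bay's floor), 8 mm long along the dock's y. The ramp rises to it over 55 mm; behind it is a 4 mm step down to the seat. Axes as the dock.
- seat (a point): Centre of the seat's floor, 16 mm above the dock's underside, 108 mm long along the dock's y (the tray is 100), closed at its far (+y) end by a stop 34 mm high above the plate. Seated against the stop, the tray's rear wall is 46 mm behind this point. Axes as the dock.
- pin_lift (a joint): How far the locking pin is up, m: 0 = down through the tray's ear, 0.028 = top stop; the 13 mm shank is clear of the ear above 0.0145. Seized: a straight pull meets about 40 N, but while the pin is being twisted it follows a pull of 10 to 20 N, if it rises only about 2 mm for each rad of twist. It stays at the height where it is left.
- pin_turn (a joint): Angle of the pin's T-handle, rad, positive anticlockwise from above: 0 = bar along the dock's y (straight); stops at -0.7 and 0.7. It starts turned 0.2 to 0.5. Turning takes about 0.25 N m, so grip the bar firmly (40 N). The pin's axis cannot tilt or shift.
- pin_handle (a point): Centre of the pin's T-handle, on the pin's axis: a steel bar 86 mm long, 14 mm wide, 16 mm high, to be gripped across its width from above. With the pin down it is 92 mm above the dock's underside and the bar's underside 16 mm above the bracket (a collar 19 mm wide in between). y runs along the bar, z up.
- tray_rear (a point): Middle of the outside of the tray's rear wall, the place to push, 25 mm above the tray's underside, 20 mm below the wall's top. Axes of the tray: y runs from rear to front, along the channel. Tray: open white box 90 (x) x 100 (y) x 45 mm, about 0.4 kg with its cup, with a pierced ear (44 x 40 x 6 mm) on its -x side that the pin passes through.
- specimen_cup: White specimen cup with screw lid, 52 mm wide, 56 mm high, standing loose in the tray. Origin at the centre of its underside, z up.
- carton: Upright white and orange carton 35 x 60 x 105 mm on the bench near the far right; a bystander. Origin at the centre of its underside.
- slides: Closed dark green slide box 95 x 110 x 34 mm on the left of the bench; a bystander. Origin at the centre of its underside.
- marker: Black marker pen 135 mm long lying on the bench, left front; a bystander. Origin at the centre of its underside.
Mind the look-alikes: they are no part of the job. Leave any red look-alike of the specimen_cup alone.

How it is judged:
By the outcome, as a careful person would: the job done as asked, in the order asked, and still so for the second after the job is handed in, with the robot touching nothing.
It also fails if it takes over 72 s, if anything falls off the work surface, if the arm or the gripper's body presses on something with over 40 N, if the wrist force passes 120 N, or if a joint passes its speed limit or range.

## Robot

A 6-joint arm with a two-finger parallel gripper is mounted at the origin on a cart in front of the work surface, level with it; the furniture and walls round the work are solid. World frame = base frame: x ahead of the robot, y to its left, z up, the work surface at z = 0. Lengths are in m, angles in rad, forces in N, time in s.
With the tool pointing down it reaches from about 0.25 to 0.775 m from the base axis. Payload 4 kg.
Tool frame: the origin (TCP) lies between the finger pads; the fingertips stand 22 mm ahead of it and the grasp point (between the pads) lies 3 mm ahead of it (tcp_to_tips is the distance from the TCP to the fingertips, in m); z points along the fingers, y is the direction in which the jaws open and shut (so a half turn about z gives the same grasp; the last joint's range is limited). The gripper opens to 94 mm and grips with 3 to 60 N. Pads are 16 mm wide; open, the fingers measure 119 mm over their backs; the gripper's body (75 mm by 177 mm) begins 78 mm behind the grasp point.
Start: joints at [-1.272, 0.087, 1.371, -0, 1.684, -0.103], TCP at [0.215, -0.506, 0.228] pointing down, gripper open.
Joint ranges: [-3.1, 3.1], [-0.76, 2.03], [0.27, 2.55], [-1.08, 4.22], [0.17, 2.65], [-2.57, 2.57]. Speed limits (rad/s): [2.79, 2.79, 3.14, 3.14, 3.14, 3.14].

## Interface

Orientations are given as [roll, pitch, yaw] about the fixed x, y, z axes, in that order (R = Rz(yaw) Ry(pitch) Rx(roll)).
In Python, from station import state, read_camera, hand_in, tcp_to_tips gives the robot as it stands.
- The arm moves only by the tool arm_command, never from a script. Its argument "series" is text: rows parted by semicolons, each of 5 numbers parted by spaces: the shift along the world's x, y, z in cm, then the turn about the world's z in rad, then the gripper's target within -1 to 1 (fully open at 1, half-way at 0, shut at -1). A call has 1 to 20 rows; each row is the pose to reach, as a shift and turn from the pose commanded when the call began; what a row does not reach only later rows make up. A row lasts 1/12 s, in which the tool goes at most 41.7 mm and 7.16 degrees, less where a joint would pass 70% of its speed; a pose out of reach is approached as far as the arm can. A call with a gripper value outside its range is refused whole. The fingers move at their own pace and stop on an object; "squeeze" is the grip in N (left out, the last holds). Time passes only in rows, so rows that repeat a pose let the fingers close. It gives the time, the measured TCP pose, the force and the opening at its end, in the units of the state.
- state(): the state, without advancing time (a new reading comes with each control period).
- read_camera(name): name is "scene" or "top"; returns a dict with "img" (400x640x3 uint8, red, green, blue), "depth" (400x640 float32, m along the optical axis (not along the pixel's ray), 0 where there is no reading), "fov_y" (degrees; the focal length in pixels is half the picture's height over the tangent of half this angle, whatever the lens; pixels are square), "cx", "cy" (the principal point, pixels), "dist" ([k1, k2, p1, p2, k3] as OpenCV has them; the pictures are not rectified), "xyz" and "attitude" of the camera in the world. Camera axes: x right, y down, z forward; pixel columns grow to the right and rows downward; lengths in m; the calibration is good to about 2 mm. A picture is of the moment at which its call begins.
- hand_in(): hands the job in, once; it reports no verdict.
The state is a dict: "time": time; "joint_pos": joint angles; "joint_vel": joint speeds; "effort": joint torques, N m; "ee_pos": TCP position; "eef_rot": TCP orientation; "wrist_force": force on the tool from outside, world axes, zero at the start; "torque": the same for the moment, N m; "width": finger opening in m.
Only numpy, scipy, OpenCV 4.12 (cv2) and the standard library are available. Lean on these libraries where they do the work, as an engineer would, in place of code of your own. Each camera call takes 0.05 s, during which the arm holds its last target.

## Working session

There is one attempt and no reset: what is moved stays moved. The work goes in short steps, Python scripts to look and compute and a tool call to move; the robot and the scene stay as the last step left them, time stands still between calls to the robot, and variables do not carry over. Pictures are saved under pics/ and viewed, and the job is handed in when it is done.

Besides the shell and the picture viewer there is one more tool, called as a command line: name --argument value ..., lists and objects as JSON in quotes. arm_command: Moves the arm, as the interface text tells. Its arguments: {"type":"object","properties":{"series":{"type":"string"},"squeeze":{"type":"number"}},"required":["series"]}

```bash
ls; mkdir -p pics; cat > h.py <<'E'
import numpy as np, cv2
from station import state, read_camera
def snap(n):
    c=read_camera(n); np.savez(f'{n}.npz',**{k:np.array(v) for k,v in c.items()}); return c
E
python3 - <<'E'
from h import *
for n in('scene','top'):
    c=snap(n); cv2.imwrite(f'pics/{n}0.png',c['img'][:,:,::-1])
    print(n,c['fov_y'],c['cx'],c['cy'],c['dist'],c['xyz'],c['attitude'])
print(state())
E
```

```text
pics
scene 52.80489145735694 318.9492377992978 203.30697372497465 [-0.01348012  0.          0.          0.          0.        ] [-0.24037225  0.56873818  0.51310668] [-2.03098348  0.01294896 -2.0379542 ]
top 47.96964357871259 323.841977043225 195.21571734443046 [-0.06682786  0.          0.          0.          0.        ] [0.31342239 0.16401424 1.24571877] [-2.97753082  0.01373592 -1.58054392]
{'time': 0.1, 'joint_pos': array([-1.27208884e+00,  8.78830407e-02,  1.37205919e+00, -1.57383725e-05,
        1.68359360e+00, -1.03085433e-01]), 'joint_vel': array([-0.00175181, -0.00184347, -0.00298886, -0.00029724, -0.00080438,
       -0.00086502]), 'effort': array([ 2.59180058e-03, -3.41254342e+01, -3.03300548e+01,  7.22238561e-02,
        3.05058213e-02, -9.90691569e-05]), 'ee_pos': array([ 0.21495749, -0.50578085,  0.2264424 ]), 'eef_rot': array([-3.13965817e+00, -1.84400642e-04,  4.01790987e-01]), 'wrist_force': array([-0.15294068,  0.60068839, -0.18768782]), 'torque': array([-0.01869333,  0.02476926,  0.02916016]), 'width': 0.09403437229015876}
```

View pics/scene0.png

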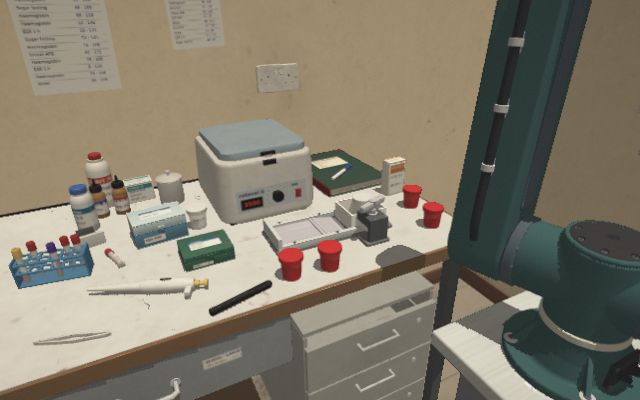

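View pics/top0.png

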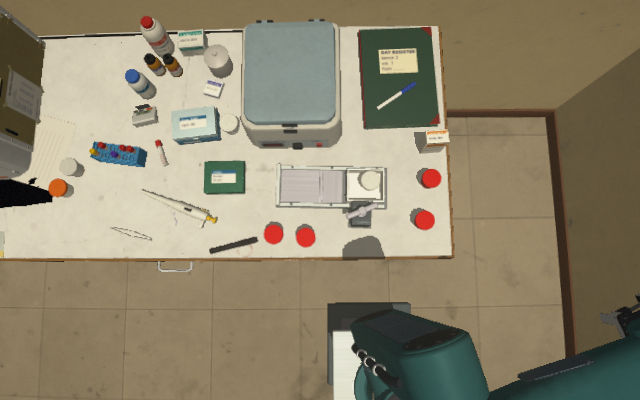

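```bash
cat >> h.py <<'E'
from scipy.spatial.transform import Rotation as Ro
def load(n): return dict(np.load(f'{n}.npz'))
def K(c):
    f=200/np.tan(np.radians(float(c['fov_y']))/2); return np.array([[f,0,float(c['cx'])],[0,f,float(c['cy'])],[0,0,1]])
def ray(c,u,v):
    p=cv2.undistortPoints(np.array([[[u,v]]],float),K(c),c['dist'].astype(float))[0,0]
    R=Ro.from_euler('xyz',c['attitude']).as_matrix()
    return R@np.array([p[0],p[1],1])
def atz(c,u,v,z):
    d=ray(c,u,v); return c['xyz']+d*(z-c['xyz'][2])/d[2]
def dep(c,u,v):
    return c['xyz']+ray(c,u,v)*float(c['depth'][int(round(v)),int(round(u))])
def tri(c1,p1,c2,p2):
    d1,d2=ray(c1,*p1),ray(c2,*p2)
    s=np.linalg.lstsq(np.stack([d1,-d2],1),c2['xyz']-c1['xyz'],rcond=None)[0]
    a=c1['xyz']+s[0]*d1;b=c2['xyz']+s[1]*d2
    return (a+b)/2,np.linalg.norm(a-b)
def proj(c,P):
    R=Ro.from_euler('xyz',c['attitude']).as_matrix().T
    q,_=cv2.projectPoints(np.atleast_2d(np.array(P,float)),cv2.Rodrigues(R)[0],-R@c['xyz'],K(c),c['dist'].astype(float)); return q[:,0]
def crop(c,u0,v0,u1,v1,s,fn):
    cv2.imwrite(fn,cv2.resize(c['img'][v0:v1,u0:u1,::-1],None,fx=s,fy=s,interpolation=cv2.INTER_CUBIC))
E
python3 - <<'E'
from h import *
t=load('top');s=load('scene')
crop(t,270,140,400,240,6,'pics/t1.png')
crop(s,255,180,405,255,5,'pics/s1.png')
for p in [(150,180),(420,240),(310,185),(330,185),(285,185)]: print(p,dep(t,*p))
E
```

```text
(150, 180) [ 0.57031429  0.67810532 -0.00108581]
(420, 240) [ 0.39137616 -0.08652359 -0.00456321]
(310, 185) [0.54692019 0.21729247 0.01365944]
(330, 185) [0.54592299 0.16149978 0.01528404]
(285, 185) [0.54782335 0.28719833 0.01351357]
```

View pics/t1.png

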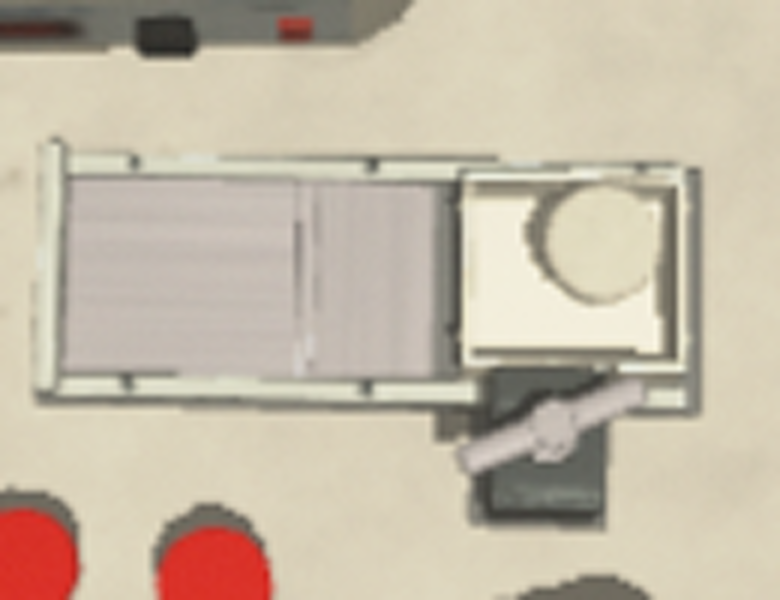

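View pics/s1.png

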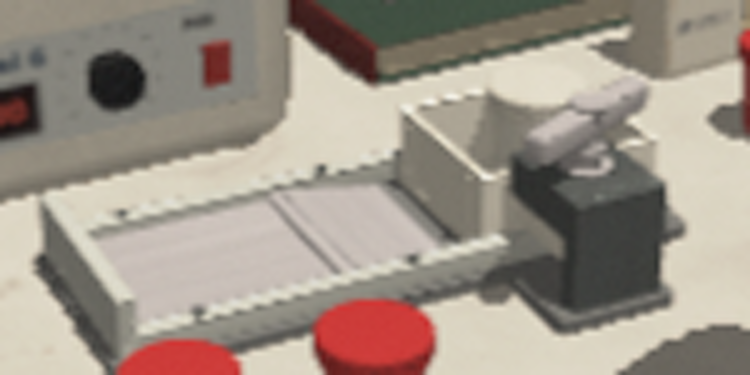

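```bash
python3 - <<'E'
from h import *
t=load('top');s=load('scene')
T=lambda u,v:((u+.5)/6-.5+270,(v+.5)/6-.5+140)
S=lambda u,v:((u+.5)/5-.5+255,(v+.5)/5-.5+180)
P=lambda n,x:print(n,np.round(x,4))
P('center',tri(t,T(553,423),s,S(588,118))[0]); 
print(tri(t,T(553,423),s,S(588,118))[1])
P('center depth',dep(t,*T(553,423)))
for n,p in [('barL',(466,461)),('barR',(640,389))]: P(n,atz(t,*T(*p),.1))
# dock corners, rails top z=.024; stop top .044
for n,p,z in [('stop TL',(40,143),.044),('stop BL',(38,398),.044),('TR',(697,168),.02),('BR',(697,412),.02),('stopin T',(64,150),.044),('stopin B',(60,390),.044)]:
    P(n,atz(t,*T(*p),z)); P(' d',dep(t,*T(*p)))
# tray top rim z=.055
for n,p in [('trTL',(460,170)),('trTR',(687,166)),('trBL',(463,365)),('trBR',(683,374))]: P(n,atz(t,*T(*p),.055))
P('cup top depth',dep(t,*T(603,240)));
P('crest T',atz(t,*T(305,185),.02)); P('crest B',atz(t,*T(305,370),.02))
P('bracket',[atz(t,*T(*p),.068) for p in [(490,370),(605,370),(490,515),(605,515)]])
# depth-based handle cloud
ps=[]
for v in range(200,222):
  for u in range(344,382):
    q=dep(t,u,v)
    if q[2]>.085 and q[0]<.5: ps.append(q)
ps=np.array(ps); print(len(ps)); P('mean',ps.mean(0)); P('zmed',np.median(ps[:,2]))
r=cv2.minAreaRect(ps[:,:2].astype(np.float32)*1000); print(r)
w,V=np.linalg.eigh(np.cov(ps[:,:2].T)); print(V[:,1])
E
```

```text
center [0.4642 0.0798 0.0909]
0.0012035941828008598
center depth [0.4633 0.081  0.101 ]
barL [0.4475 0.1185 0.1   ]
barR [0.4776 0.0433 0.1   ]
stop TL [0.6027 0.3086 0.044 ]
 d [ 0.6135  0.3139 -0.0007]
stop BL [0.4848 0.3085 0.044 ]
 d [0.4895 0.3125 0.0107]
TR [0.5926 0.0053 0.02  ]
 d [ 0.5978  0.0023 -0.0029]
BR [0.4781 0.009  0.02  ]
 d [0.4793 0.008  0.0116]
stopin T [0.5993 0.2975 0.044 ]
 d [0.6003 0.298  0.0396]
stopin B [0.4883 0.2986 0.044 ]
 d [0.4912 0.3008 0.0241]
trTL [0.585 0.117 0.055]
trTR [0.5856 0.0143 0.055 ]
trBL [0.4959 0.1172 0.055 ]
trBR [0.4906 0.0192 0.055 ]
cup top depth [0.5492 0.0545 0.069 ]
crest T [0.5868 0.1877 0.02  ]
crest B [0.4998 0.1885 0.02  ]
bracket [[0.4915 0.1059 0.068 ]
 [0.4909 0.0551 0.068 ]
 [0.4273 0.1071 0.068 ]
 [0.4267 0.0568 0.068 ]]
200
mean [0.4583 0.0844 0.1279]
zmed 0.0994
((410.7491149902344, 122.19818115234375), (51.915016174316406, 205.3997802734375), 52.564884185791016)
[-0.69940642  0.71472418]
```

```bash
cat > fit.py <<'E'
from h import *
from scipy.optimize import least_squares
t=load('top');s=load('scene')
T=lambda u,v:((u+.5)/6-.5+270,(v+.5)/6-.5+140)
S=lambda u,v:((u+.5)/5-.5+255,(v+.5)/5-.5+180)
# (cam, px, dock pt)
O=[(t,T(38,143),(.059,.155,.044)),(t,T(36,398),(-.059,.155,.044)),(t,T(298,182),(.047,.029,.02)),(t,T(298,372),(-.047,.029,.02)),
 (t,T(695,408),(-.059,-.155,.014)),(t,T(490,370),(-.046,-.055,.068)),(t,T(605,370),(-.046,-.105,.068)),(t,T(490,515),(-.11,-.055,.068)),(t,T(605,515),(-.11,-.105,.068)),
 (s,S(570,208),(-.11,-.055,.068)),(s,S(513,158),(-.046,-.055,.068)),(s,S(664,178),(-.11,-.105,.068)),
 (s,S(42,198),(.059,.155,.044)),(s,S(120,302),(-.059,.155,.044)),
 (t,T(553,423),(-.076,-.08,.1))]
def W(p,q):
    c,n=np.cos(p[2]),np.sin(p[2]); q=np.array(q); return np.array([p[0]+c*q[0]-n*q[1],p[1]+n*q[0]+c*q[1],q[2]])
def res(p):
    return np.concatenate([(proj(c,W(p,q))[0]-px) for c,px,q in O])
r=least_squares(res,[.54,.155,0.],loss='soft_l1',x_scale=[.01,.01,.01])
if __name__=='__main__':
    print(r.x); print(np.round(res(r.x).reshape(-1,2),1))
    print('pin',W(r.x,(-.076,-.08,.092)),'trayrear seated target y',W(r.x,(0,0.155-.0,0)))
    for c,n in((t,'t'),(s,'s')):
        im=c['img'][:,:,::-1].copy(); im=cv2.resize(im,None,fx=6,fy=6,interpolation=cv2.INTER_CUBIC)
        def pl(pts,col,p=r.x):
            q=np.array([proj(c,W(p,x))[0] for x in pts]); q=((q+.5)*6-.5); cv2.polylines(im,[q.astype(int)],True,col,1)
        pl([(-.059,-.155,.01),(.059,-.155,.01),(.059,.155,.01),(-.059,.155,.01)],(0,0,255))
        pl([(-.059,.155,.044),(.059,.155,.044)],(0,0,255))
        pl([(-.047,-.155,.024),(.047,-.155,.024),(.047,.14,.024),(-.047,.14,.024)],(0,255,0))
        pl([(-.11,-.105,.068),(-.046,-.105,.068),(-.046,-.055,.068),(-.11,-.055,.068)],(255,0,0))
        pin=W(r.x,(-.076,-.08,0)); 
        pl([(a,b,.1) for a,b in((-.007,-.043),(.007,-.043),(.007,.043),(-.007,.043))],(255,0,255),(pin[0],pin[1],r.x[2]+.40))
        im=im[130*6:240*6,270*6:400*6] if n=='t' else im[180*6:258*6,262*6:395*6]
        cv2.imwrite(f'pics/ov_{n}.png',im[:600,:800])
E
python3 fit.py
```

```text
[ 0.54020117  0.15899043 -0.02460666]
[[-1.1 -0.1]
 [-2.2 -0.1]
 [ 1.5  0.1]
 [ 0.9  1.8]
 [ 1.4  1.2]
 [ 0.3 -0.5]
 [-0.  -0.3]
 [ 0.1 -0.6]
 [ 0.  -0.4]
 [ 1.6 -0.5]
 [-1.1 -1.9]
 [ 1.1  0.8]
 [-3.2 -1.1]
 [-2.3  0.9]
 [ 0.   0.4]]
pin [0.46225584 0.08088456 0.092     ] trayrear seated target y [0.54401482 0.31394351 0.        ]
```

```bash
sleep 0
```

```text
(no output)
```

View pics/ov_t.png

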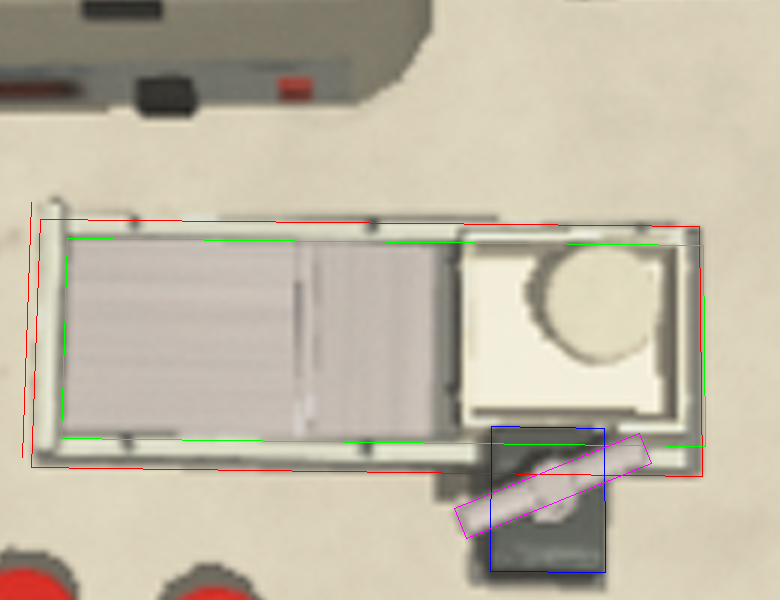

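View pics/ov_s.png

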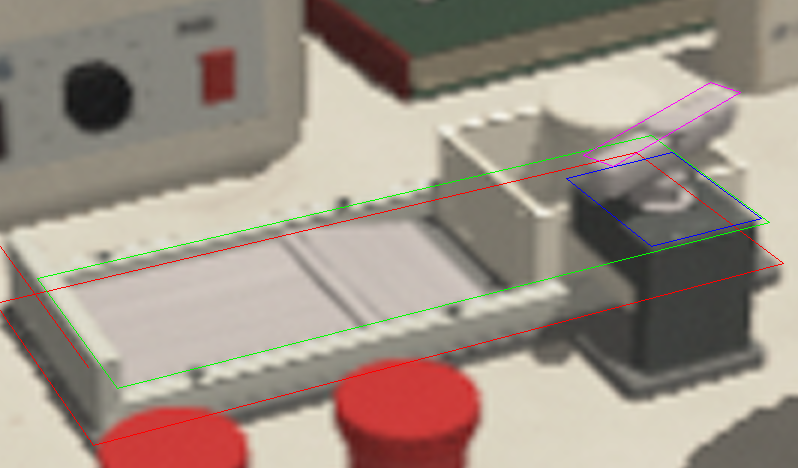

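arm_command --series "0.7 1.6 0 0.04 1; 2 4.8 0 0.13 1; 3.4 8 0 0.21 1; 4.8 11.3 0 0.3 1; 6.2 14.6 0 0.39 1; 7.6 17.9 0 0.47 1; 9 21.2 0 0.56 1; 10.4 24.5 0 0.65 1; 11.8 27.8 0 0.74 1; 13.2 31.1 0 0.82 1; 14.6 34.4 0 0.91 1; 16 37.7 -0.5 1 1; 17.4 41 -1.5 1.09 1; 18.8 44.3 -2.5 1.17 1; 20.2 47.6 -3.5 1.26 1; 21.6 50.9 -4.5 1.35 1; 23 54.2 -5.5 1.43 1; 24.2 57 -6 1.5 1; 24.8 58.5 -6.3 1.55 1; 24.8 58.5 -6.3 1.55 1" --squeeze 45

```text
time: 1.77
ee_pos: [0.4628, 0.0816, 0.1627]
eef_rot: [-3.139, -0.002, 1.957]
wrist_force: [-0.6, -0.2, -0.4]
width: 0.0939
```

```bash
python3 - <<'E'
from h import *
for n in('scene','top'):
    c=snap(n)
    crop(c,*((270,120,400,220) if n=='top' else (255,120,405,230)),*((6,) if n=='top' else (5,)),f'pics/{n}2.png')
st=state(); print(st['ee_pos'],st['eef_rot'],st['wrist_force'],st['width'],st['joint_pos'])
E
```

```text
[0.46261021 0.07890777 0.16384072] [-3.13973571e+00  1.87888982e-05  1.95227586e+00] [ 0.12511156  0.25788537 -0.27350647] 0.0940371182111694 [ 4.84838873e-02 -7.09028225e-02  1.65632047e+00 -6.24797388e-04
  1.55792381e+00 -3.32987038e-01]
```

View pics/scene2.png

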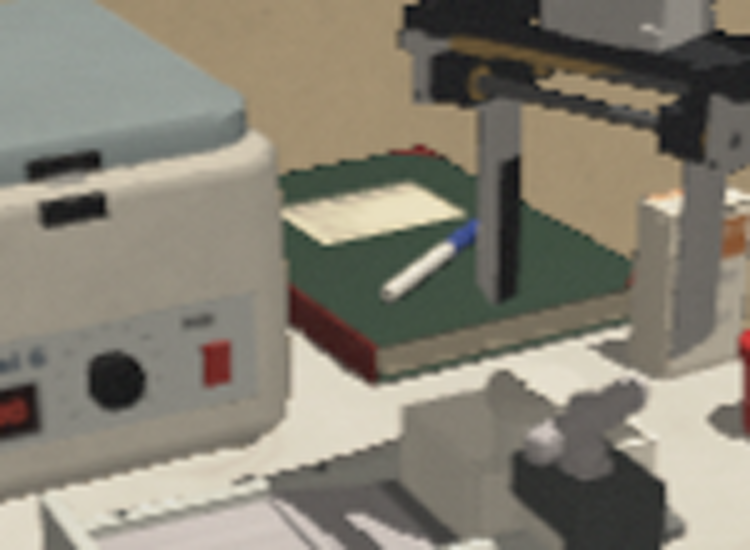

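View pics/top2.png

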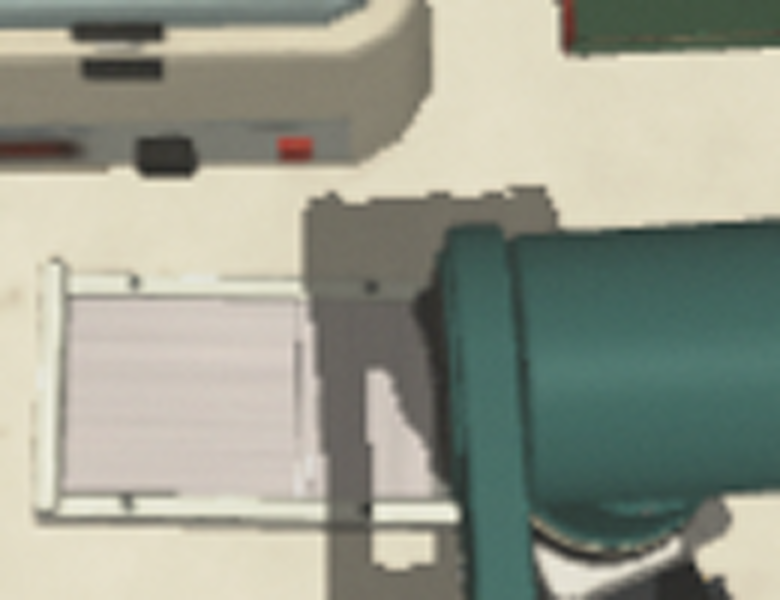

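```bash
python3 - <<'E'
from h import *
s=load('scene')
st=state();p=st['ee_pos'];a=st['eef_rot'][2]-np.pi/2
y=np.array([np.cos(a),np.sin(a),0]);x=np.array([-np.sin(a),np.cos(a),0])
for n,q in [('in +',p+.047*y+.008*x),('in -',p+.047*y-.008*x),('out+',p+.0595*y+.008*x),('2in+',p-.047*y+.008*x),('2in-',p-.047*y-.008*x),('2out+',p-.0595*y+.008*x)]:
    q=q-[0,0,.022]; u=proj(s,q)[0]; print(n,(u[0]-255+.5)*5,(u[1]-120+.5)*5)
E
python3 - <<'E'
import sys; sys.path.insert(0,'.')
from h import *
s=load('scene'); crop(s,335,140,410,225,7,'pics/s3.png')
E
```

```text
in + 503.0413201864741 299.5640805104051
in - 523.2566218569318 289.4305514530123
out+ 481.83890695445086 292.9809645502904
2in+ 673.7842751400348 352.59889141191036
2in- 693.2127070393497 341.208422552064
2out+ 698.108480855617 360.15732673923566
```

View pics/s3.png

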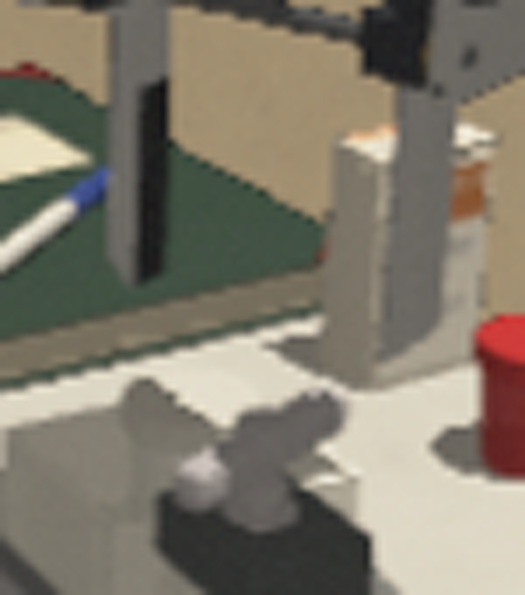

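arm_command --series "0.1 0.05 -1 0 1; 0.1 0.05 -2 0 1; 0.1 0.05 -3 0 1; 0.1 0.05 -4 0 1; 0.1 0.05 -5 0 0; 0.1 0.05 -5.4 0 0; 0.1 0.05 -5.6 0 0; 0.1 0.05 -5.6 0 -0.4; 0.1 0.05 -5.6 0 -0.5; 0.1 0.05 -5.6 0 -0.6; 0.1 0.05 -5.6 0 -0.65; 0.1 0.05 -5.6 0 -0.65" --squeeze 15

```text
time: 2.87
ee_pos: [0.4645, 0.0794, 0.1091]
eef_rot: [3.14, 0.0, 1.952]
wrist_force: [0.1, 0.7, 1.2]
width: 0.0438
```

```bash
python3 - <<'E'
from h import *
c=snap('scene'); crop(c,325,150,415,240,6,f'pics/s4.png')
st=state(); print(st['ee_pos'],st['eef_rot'],st['wrist_force'],st['torque'],st['width'])
E
```

```text
[0.46435318 0.07935604 0.10894349] [3.14067726e+00 3.04621286e-04 1.95194213e+00] [-0.98333646 -0.08363237 -0.0917493 ] [ 0.04033775 -0.13510919 -0.02372972] 0.040028866829990205
```

View pics/s4.png

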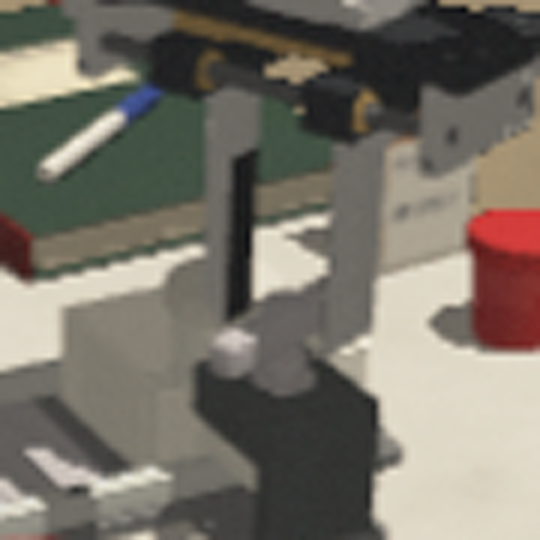

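arm_command --series "0 0 -0.2 0 -0.65; 0 0 -0.2 0 -0.75; 0 0 -0.2 0 -0.8; 0 0 -0.2 0 -0.85; 0 0 -0.2 0 -0.9; 0 0 -0.2 0 -1; 0 0 -0.2 0 -1; 0 0 -0.2 0 -1" --squeeze 15

```text
time: 3.58
ee_pos: [0.4639, 0.0792, 0.1064]
eef_rot: [-3.141, -0.0, 1.952]
wrist_force: [-2.0, -0.7, -0.3]
width: 0.0136
```

```bash
python3 - <<'E'
from h import *
st=state(); print(st['ee_pos'],st['eef_rot'],st['wrist_force'],st['torque'],st['width'])
E
```

```text
[0.46391096 0.07924257 0.10641934] [-3.14119837e+00 -7.77361082e-05  1.95176219e+00] [-1.96134066 -0.74133957 -0.31101761] [-0.10190932  0.07698247 -0.07280477] 0.013576007621690535
```

arm_command --series "0 0 0 0 -1; 0 0 0 0 -1; 0 0 0 0 -1; 0 0 0.03 -0.06 -1; 0 0 0.05 -0.12 -1; 0 0 0.07 -0.18 -1; 0 0 0.08 -0.24 -1; 0 0 0.1 -0.3 -1; 0 0 0.11 -0.36 -1; 0 0 0.12 -0.42 -1; 0 0 0.13 -0.48 -1" --squeeze 45

```text
time: 4.5
ee_pos: [0.4634, 0.0792, 0.1066]
eef_rot: [-3.14, 0.001, 1.47]
wrist_force: [-0.3, -0.5, -4.7]
width: 0.0139
```

```bash
python3 - <<'E'
from h import *
st=state(); print(st['ee_pos'],st['eef_rot'],st['wrist_force'],st['torque'],st['width'])
E
```

```text
[0.4633966  0.07918909 0.10655003] [-3.13971822e+00  6.37628619e-04  1.46969639e+00] [-0.2582805  -0.5499019  -4.67252586] [-0.07170086 -0.13620541  0.26975794] 0.013931466948315414
```

arm_command --series "0 0 0.05 -0.05 -1; 0 0 0.1 -0.1 -1; 0 0 0.15 -0.15 -1; 0 0 0.2 -0.2 -1; 0 0 0.22 -0.26 -1; 0 0 0.24 -0.32 -1; 0 0 0.25 -0.38 -1; 0 0 0.26 -0.44 -1; 0 0 0.27 -0.5 -1"

```text
time: 5.25
ee_pos: [0.4628, 0.0793, 0.1073]
eef_rot: [-3.138, 0.002, 0.97]
wrist_force: [0.4, 0.0, -11.7]
width: 0.0138
```

```bash
python3 - <<'E'
from h import *
st=state(); print(st['ee_pos'],st['eef_rot'],st['wrist_force'],st['torque'],st['width'])
E
```

```text
[0.46280718 0.07934414 0.10728035] [-3.13833983e+00  2.31089445e-03  9.69585649e-01] [  0.36557158   0.0439838  -11.69797443] [-0.07837706 -0.50693695  0.18964304] 0.013771312423670102
```

arm_command --series "0 0 0.02 0.06 -1; 0 0 0.04 0.12 -1; 0 0 0.06 0.18 -1; 0 0 0.08 0.24 -1; 0 0 0.09 0.3 -1; 0 0 0.1 0.36 -1; 0 0 0.11 0.42 -1; 0 0 0.12 0.48 -1; 0 0 0.13 0.54 -1; 0 0 0.14 0.6 -1; 0 0 0.15 0.66 -1; 0 0 0.16 0.72 -1; 0 0 0.17 0.78 -1; 0 0 0.18 0.84 -1; 0 0 0.19 0.9 -1; 0 0 0.2 0.96 -1; 0 0 0.21 1.02 -1; 0 0 0.22 1.1 -1"

```text
time: 6.75
ee_pos: [0.4638, 0.0793, 0.1092]
eef_rot: [-3.14, -0.001, 2.074]
wrist_force: [4.9, 0.6, -14.1]
width: 0.0133
```

```bash
python3 - <<'E'
from h import *
st=state(); print(st['ee_pos'],st['eef_rot'],st['wrist_force'],st['torque'],st['width'])
E
```

```text
[0.46380474 0.07929714 0.10915489] [-3.14027644e+00 -1.07458324e-03  2.07438574e+00] [  4.89964882   0.60259006 -14.07176578] [ 0.05063825 -1.25940188 -0.22589718] 0.01327342389887823
```

arm_command --series "0 0 0.02 -0.07 -1; 0 0 0.04 -0.14 -1; 0 0 0.05 -0.21 -1; 0 0 0.06 -0.28 -1; 0 0 0.07 -0.35 -1; 0 0 0.09 -0.42 -1; 0 0 0.1 -0.49 -1; 0 0 0.12 -0.56 -1; 0 0 0.13 -0.63 -1; 0 0 0.15 -0.7 -1; 0 0 0.16 -0.77 -1; 0 0 0.18 -0.84 -1; 0 0 0.19 -0.91 -1; 0 0 0.2 -0.98 -1; 0 0 0.21 -1.05 -1; 0 0 0.22 -1.1 -1"

```text
time: 8.08
ee_pos: [0.4628, 0.0793, 0.111]
eef_rot: [-3.138, 0.003, 0.969]
wrist_force: [2.7, 0.6, -14.3]
width: 0.0136
```

```bash
python3 - <<'E'
from h import *
c=snap('scene'); crop(c,325,150,415,240,6,f'pics/s5.png')
st=state(); print(st['ee_pos'],st['eef_rot'],st['wrist_force'],st['torque'],st['width'])
E
```

```text
[0.46276014 0.07933459 0.11106663] [-3.13800206e+00  2.52482548e-03  9.68184945e-01] [  4.10328687   0.49404971 -16.61709104] [ 0.0184694  -0.85244066  0.05210345] 0.013291683318940928
```

View pics/s5.png

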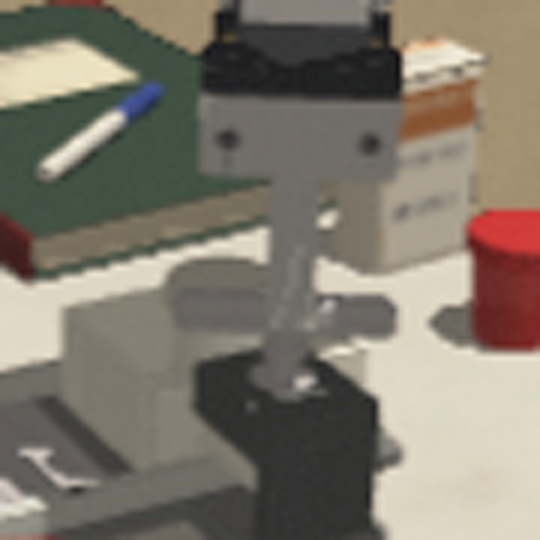

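arm_command --series "0 0 0.02 0.07 -1; 0 0 0.04 0.14 -1; 0 0 0.05 0.21 -1; 0 0 0.06 0.28 -1; 0 0 0.07 0.35 -1; 0 0 0.09 0.42 -1; 0 0 0.1 0.49 -1; 0 0 0.12 0.56 -1; 0 0 0.13 0.63 -1; 0 0 0.15 0.7 -1; 0 0 0.16 0.77 -1; 0 0 0.18 0.84 -1; 0 0 0.19 0.91 -1; 0 0 0.2 0.98 -1; 0 0 0.21 1.05 -1; 0 0 0.22 1.1 -1"

```text
time: 9.47
ee_pos: [0.4638, 0.0793, 0.1134]
eef_rot: [-3.14, -0.001, 2.075]
wrist_force: [5.9, 1.1, -17.3]
width: 0.0138
```

arm_command --series "0 0 0.02 -0.07 -1; 0 0 0.04 -0.14 -1; 0 0 0.05 -0.21 -1; 0 0 0.06 -0.28 -1; 0 0 0.07 -0.35 -1; 0 0 0.09 -0.42 -1; 0 0 0.1 -0.49 -1; 0 0 0.12 -0.56 -1; 0 0 0.13 -0.63 -1; 0 0 0.15 -0.7 -1; 0 0 0.16 -0.77 -1; 0 0 0.18 -0.84 -1; 0 0 0.19 -0.91 -1; 0 0 0.2 -0.98 -1; 0 0 0.21 -1.05 -1; 0 0 0.22 -1.1 -1"

```text
time: 10.8
ee_pos: [0.4627, 0.0793, 0.1154]
eef_rot: [-3.138, 0.003, 0.97]
wrist_force: [3.2, 1.7, -16.2]
width: 0.0135
```

arm_command --series "0 0 0.02 0.07 -1; 0 0 0.04 0.14 -1; 0 0 0.05 0.21 -1; 0 0 0.06 0.28 -1; 0 0 0.07 0.35 -1; 0 0 0.09 0.42 -1; 0 0 0.1 0.49 -1; 0 0 0.12 0.56 -1; 0 0 0.13 0.63 -1; 0 0 0.15 0.7 -1; 0 0 0.16 0.77 -1; 0 0 0.18 0.84 -1; 0 0 0.19 0.91 -1; 0 0 0.2 0.98 -1; 0 0 0.21 1.05 -1; 0 0 0.22 1.1 -1"

```text
time: 12.13
ee_pos: [0.4638, 0.0793, 0.1176]
eef_rot: [-3.14, -0.001, 2.075]
wrist_force: [6.9, -0.6, -19.3]
width: 0.0137
```

arm_command --series "0 0 0.02 -0.07 -1; 0 0 0.04 -0.14 -1; 0 0 0.05 -0.21 -1; 0 0 0.06 -0.28 -1; 0 0 0.07 -0.35 -1; 0 0 0.09 -0.42 -1; 0 0 0.1 -0.49 -1; 0 0 0.12 -0.56 -1; 0 0 0.13 -0.63 -1; 0 0 0.15 -0.7 -1; 0 0 0.16 -0.77 -1; 0 0 0.18 -0.84 -1; 0 0 0.19 -0.91 -1; 0 0 0.2 -0.98 -1; 0 0 0.21 -1.05 -1; 0 0 0.22 -1.1 -1"

```text
time: 13.47
ee_pos: [0.4628, 0.0793, 0.1197]
eef_rot: [-3.138, 0.003, 0.97]
wrist_force: [3.9, 0.8, -17.5]
width: 0.0136
```

arm_command --series "0 0 0.02 0.07 -1; 0 0 0.04 0.14 -1; 0 0 0.05 0.21 -1; 0 0 0.06 0.28 -1; 0 0 0.07 0.35 -1; 0 0 0.09 0.42 -1; 0 0 0.1 0.49 -1; 0 0 0.12 0.56 -1; 0 0 0.13 0.63 -1; 0 0 0.15 0.7 -1; 0 0 0.16 0.77 -1; 0 0 0.18 0.84 -1; 0 0 0.19 0.91 -1; 0 0 0.2 0.98 -1; 0 0 0.21 1.05 -1; 0 0 0.22 1.1 -1"

```text
time: 14.8
ee_pos: [0.4638, 0.0793, 0.1218]
eef_rot: [-3.14, -0.001, 2.075]
wrist_force: [5.4, 2.0, -19.2]
width: 0.0138
```

```bash
python3 - <<'E'
from h import *
c=snap('scene'); crop(c,325,150,415,240,6,f'pics/s6.png')
st=state(); print(st['ee_pos'],st['eef_rot'],st['wrist_force'],st['torque'],st['width'])
E
```

```text
[0.4637805  0.07936299 0.12183742] [-3.13994108e+00 -1.43410597e-03  2.07694960e+00] [  6.01136191   0.12961257 -18.66561131] [ 0.14871315 -1.45709611 -0.04891195] 0.01371638600966249
```

View pics/s6.png

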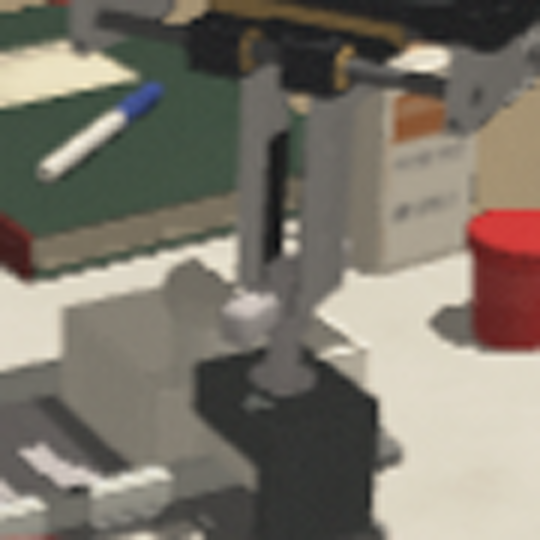

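arm_command --series "0 0 0.01 -0.07 -1; 0 0 0.03 -0.14 -1; 0 0 0.04 -0.21 -1; 0 0 0.05 -0.28 -1; 0 0 0.06 -0.35 -1; 0 0 0.08 -0.42 -1; 0 0 0.09 -0.49 -1; 0 0 0.11 -0.56 -1; 0 0 0.12 -0.63 -1; 0 0 0.14 -0.7 -1; 0 0 0.15 -0.77 -1; 0 0 0.17 -0.84 -1; 0 0 0.18 -0.91 -1; 0 0 0.19 -0.98 -1; 0 0 0.2 -1.05 -1; 0 0 0.21 -1.1 -1"

```text
time: 16.18
ee_pos: [0.4627, 0.0793, 0.1238]
eef_rot: [-3.138, 0.003, 0.97]
wrist_force: [3.4, -0.5, -17.9]
width: 0.0136
```

arm_command --series "0 0 0.02 0.07 -1; 0 0 0.04 0.14 -1; 0 0 0.05 0.21 -1; 0 0 0.06 0.28 -1; 0 0 0.07 0.35 -1; 0 0 0.09 0.42 -1; 0 0 0.1 0.49 -1; 0 0 0.12 0.56 -1; 0 0 0.13 0.63 -1; 0 0 0.15 0.7 -1; 0 0 0.16 0.77 -1; 0 0 0.18 0.84 -1; 0 0 0.19 0.91 -1; 0 0 0.2 0.98 -1; 0 0 0.21 1.05 -1; 0 0 0.22 1.1 -1"

```text
time: 17.52
ee_pos: [0.4638, 0.0793, 0.1259]
eef_rot: [-3.14, -0.001, 2.075]
wrist_force: [7.0, 0.0, -19.4]
width: 0.0133
```

arm_command --series "0 0 0.01 -0.07 -1; 0 0 0.03 -0.14 -1; 0 0 0.04 -0.21 -1; 0 0 0.05 -0.28 -1; 0 0 0.06 -0.35 -1; 0 0 0.08 -0.42 -1; 0 0 0.09 -0.49 -1; 0 0 0.11 -0.56 -1; 0 0 0.12 -0.63 -1; 0 0 0.14 -0.7 -1; 0 0 0.15 -0.77 -1; 0 0 0.17 -0.84 -1; 0 0 0.18 -0.91 -1; 0 0 0.19 -0.98 -1; 0 0 0.2 -1.05 -1; 0 0 0.21 -1.1 -1"

```text
time: 18.85
ee_pos: [0.4627, 0.0793, 0.1277]
eef_rot: [-3.137, 0.003, 0.97]
wrist_force: [3.3, 0.6, -18.3]
width: 0.0132
```

arm_command --series "0 0 -0.05 0.07 -1; 0 0 -0.1 0.14 -1; 0 0 -0.15 0.21 -1; 0 0 -0.18 0.28 -1; 0 0 -0.2 0.35 -1; 0 0 -0.22 0.42 -1; 0 0 -0.25 0.49 -1; 0 0 -0.28 0.56 -1; 0 0 -0.28 0.56 -1"

```text
time: 19.6
ee_pos: [0.4634, 0.0792, 0.128]
eef_rot: [-3.139, 0.0, 1.534]
wrist_force: [0.9, -0.8, -8.6]
width: 0.0137
```

```bash
python3 - <<'E'
from h import *
c=snap('scene'); crop(c,325,150,415,240,6,f'pics/s7.png')
st=state(); print(st['ee_pos'],st['eef_rot'],st['wrist_force'],st['torque'],st['width'])
E
```

```text
[0.46338521 0.07917608 0.12802505] [-3.13939660e+00  3.30655865e-04  1.53101060e+00] [  0.9208451   -0.26412933 -10.10263613] [-0.05263235 -0.39695621 -0.02188532] 0.01360818739293201
```

View pics/s7.png

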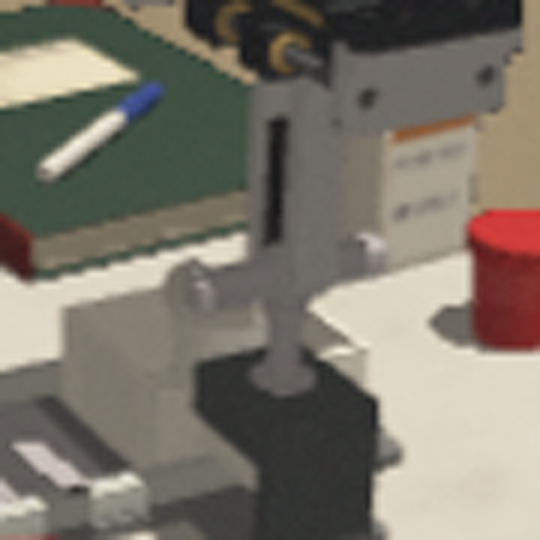

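arm_command --series "0 0 -0.15 0 -1; 0 0 -0.2 0 -1; 0 0 -0.2 0 -0.6; 0 0 -0.2 0 -0.3; 0 0 -0.2 0 0; 0 0 -0.2 0 0; 0 0 -0.2 0 0; 0 0 0.5 0 0; 0 0 2 0 0; 0 0 4 0 0; 0 0 6 0 0; 0 0 8 0 0"

```text
time: 20.65
ee_pos: [0.4641, 0.0793, 0.2109]
eef_rot: [3.141, -0.0, 1.532]
wrist_force: [1.0, 0.3, -0.2]
width: 0.0473
```

arm_command --series "0.5 -0.5 0 -0.1 0; 1.5 -1.5 0 -0.22 0; 2.5 -2.5 0 -0.34 -1; 3.5 -3.5 0 -0.46 -1; 4.5 -4.5 0 -0.58 -1; 5.5 -5.5 0 -0.7 -1; 6.5 -6.5 0 -0.82 -1; 7 -7.5 0 -0.94 -1; 7.4 -8.5 0 -1.06 -1; 7.4 -9.2 0 -1.18 -1; 7.4 -9.5 0 -1.3 -1; 7.4 -9.5 0 -1.42 -1; 7.4 -9.5 0 -1.52 -1; 7.4 -9.5 0 -1.555 -1; 7.4 -9.5 0 -1.555 -1"

```text
time: 21.9
ee_pos: [0.5383, -0.0158, 0.2101]
eef_rot: [3.141, -0.001, -0.024]
wrist_force: [-0.5, -0.6, -0.1]
width: 0.0008
```

```bash
python3 - <<'E'
from h import *
c=snap('scene'); crop(c,275,130,415,240,5,f'pics/s8.png')
c=snap('top'); crop(c,270,120,400,220,6,f'pics/t8.png')
st=state(); print(st['ee_pos'],st['eef_rot'],st['wrist_force'],st['torque'],st['width'])
E
```

```text
[ 0.53823526 -0.01571828  0.2099485 ] [ 3.14147450e+00 -5.78977159e-04 -2.21102760e-02] [-0.23387772  0.51825755  0.37929926] [ 0.01622206 -0.01572134 -0.02677821] 0.0006738835472146239
```

View pics/s8.png

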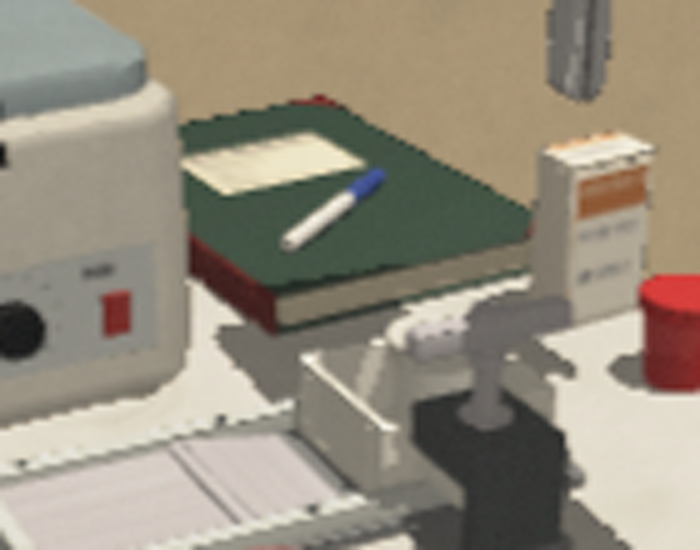

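View pics/t8.png

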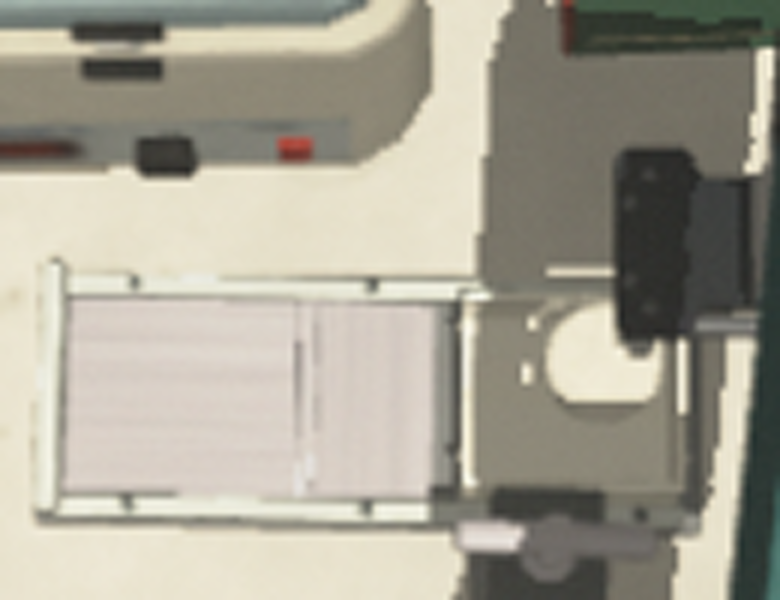

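arm_command --series "0 0 -1.5 0 -1; 0 0 -4.5 0 -1; 0 0 -7.5 0 -1; 0 0 -10.5 0 -1; 0 0 -13 0 -1; 0 0 -15 0 -1; 0 0 -15.7 0 -1; 0 0 -15.7 0 -1; 0 0.4 -15.7 0 -1; 0 0.8 -15.7 0 -1; 0 1.1 -15.7 0 -1; 0 1.3 -15.7 0 -1; 0 1.5 -15.7 0 -1; 0 1.5 -15.7 0 -1" --squeeze 10

```text
time: 23.17
ee_pos: [0.5385, -0.0002, 0.0532]
eef_rot: [3.142, -0.001, -0.022]
wrist_force: [-1.2, 0.4, -0.6]
width: 0.0007
```

```bash
python3 - <<'E'
from h import *
c=snap('scene'); crop(c,275,130,415,240,5,f'pics/s9.png')
st=state(); print(st['ee_pos'],st['eef_rot'],st['wrist_force'],st['torque'],st['width'])
E
```

```text
[ 5.38303371e-01 -4.53781679e-04  5.29967587e-02] [ 3.14139832e+00 -8.03550205e-04 -2.26314620e-02] [ 0.0342424  -0.07112714  0.08240142] [ 0.05103619 -0.0316531  -0.0035091 ] 0.0004055491139686914
```

View pics/s9.png

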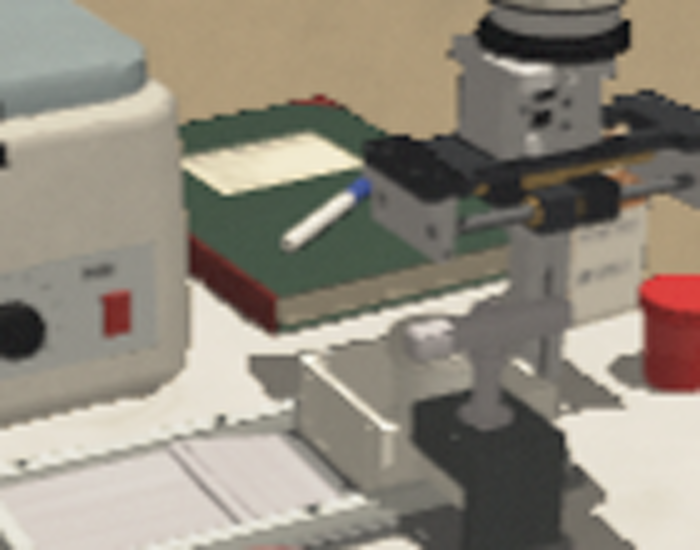

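arm_command --series "0 0.1 0 0 -1; 0 0.2 0 0 -1; 0 0.3 0 0 -1; 0 0.45 0 0 -1; 0 0.6 0 0 -1; 0 0.8 0 0 -1; 0 1 0 0 -1; 0 1.2 0 0 -1; 0 1.4 0 0 -1; 0 1.6 0 0 -1; 0 1.8 0 0 -1; 0 2 0 0 -1; 0.1 2.2 0 0 -1; 0.1 2.4 0 0 -1; 0.1 2.6 0 0 -1; 0.1 2.8 0 0 -1"

```text
time: 24.55
ee_pos: [0.5391, 0.0274, 0.0525]
eef_rot: [3.141, 0.0, -0.023]
wrist_force: [-0.8, -2.0, -0.2]
width: 0.0003
```

```bash
python3 - <<'E'
from h import *
c=snap('scene'); crop(c,275,130,415,240,5,f'pics/s10.png')
st=state(); print(st['ee_pos'],st['eef_rot'],st['wrist_force'],st['torque'],st['width'])
E
```

```text
[0.53908613 0.0278776  0.05248385] [-3.14121574e+00  2.36142532e-05 -2.29709480e-02] [ 0.02549466 -0.87835727 -0.90492881] [-0.28911711  0.0226695   0.00792566] 0.00041195740901709034
```

View pics/s10.png

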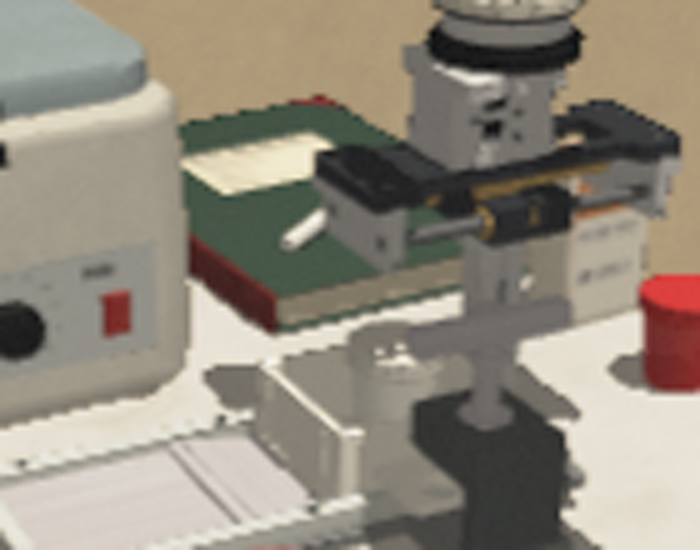

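arm_command --series "0 0.2 0 0 -1; 0 0.4 0 0 -1; 0 0.6 0 0 -1; 0 0.8 0 0 -1; 0 1 0 0 -1; 0 1.2 0 0 -1; 0 1.4 0 0 -1; 0 1.6 0 0 -1; 0 1.8 0 0 -1; 0 2 0 0 -1; 0.1 2.2 0 0 -1; 0.1 2.4 0 0 -1; 0.1 2.6 0 0 -1; 0.1 2.8 0 0 -1; 0.1 3 0 0 -1; 0.1 3.2 0 0 -1; 0.1 3.4 0 0 -1; 0.1 3.6 0 0 -1; 0.1 3.8 0 0 -1; 0.1 4 0 0 -1"

```text
time: 26.27
ee_pos: [0.5401, 0.0675, 0.0525]
eef_rot: [3.142, 0.0, -0.023]
wrist_force: [0.1, -1.3, -0.9]
width: 0.0004
```

arm_command --series "0 0.2 0 0 -1; 0 0.4 0 0 -1; 0 0.6 0 0 -1; 0 0.8 0 0 -1; 0 1 0 0 -1; 0 1.2 0 0 -1; 0 1.4 0 0 -1; 0 1.6 0 0 -1; 0 1.8 0 0 -1; 0 2 0 0 -1; 0.1 2.2 0 0 -1; 0.1 2.4 0 0 -1; 0.1 2.6 0 0 -1; 0.1 2.8 0 0 -1; 0.1 3 0 0 -1; 0.1 3.2 0 0 -1; 0.1 3.4 0 0 -1; 0.1 3.6 0 0 -1; 0.1 3.8 0 0 -1; 0.1 4 0 0 -1"

```text
time: 27.93
ee_pos: [0.5413, 0.1073, 0.0527]
eef_rot: [3.141, -0.0, -0.023]
wrist_force: [-0.4, -3.6, 1.5]
width: 0.0004
```

```bash
python3 - <<'E'
from h import *
c=snap('scene'); crop(c,255,140,395,250,5,f'pics/s11.png')
st=state(); print(st['ee_pos'],st['eef_rot'],st['wrist_force'],st['torque'],st['width'])
E
```

```text
[0.54122963 0.1076541  0.05272824] [ 3.14156863e+00 -4.19739858e-04 -2.30369232e-02] [-0.20728941 -3.79238887  1.32529973] [-0.52504141 -0.01467819 -0.05878425] 0.0005424351445079239
```

View pics/s11.png

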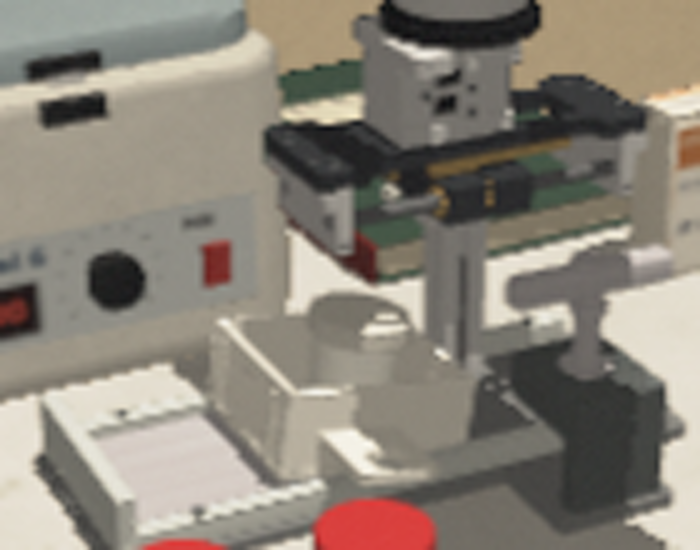

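arm_command --series "0 0.2 0 0 -1; 0 0.4 0 0 -1; 0 0.6 0 0 -1; 0 0.8 0 0 -1; 0 1 0 0 -1; 0 1.2 0 0 -1; 0 1.4 0 0 -1; 0 1.6 0 0 -1; 0 1.8 0 0 -1; 0 2 0 0 -1; 0.1 2.2 0 0 -1; 0.1 2.4 0 0 -1; 0.1 2.6 0 0 -1; 0.1 2.8 0 0 -1; 0.1 3 0 0 -1; 0.1 3.2 0 0 -1; 0.1 3.4 0 0 -1; 0.1 3.6 0 0 -1; 0.1 3.8 0 0 -1; 0.1 4 0 0 -1"

```text
time: 29.65
ee_pos: [0.5419, 0.1477, 0.0522]
eef_rot: [-3.141, 0.0, -0.023]
wrist_force: [0.2, -1.0, -0.4]
width: 0.0003
```

arm_command --series "0 0.2 0 0 -1; 0 0.4 0 0 -1; 0 0.6 0 0 -1; 0 0.8 0 0 -1; 0 1 0 0 -1; 0 1.2 0 0 -1; 0 1.4 0 0 -1; 0 1.6 0 0 -1; 0 1.8 0 0 -1; 0.1 2 0 0 -1; 0.1 2.2 0 0 -1; 0.1 2.4 0 0 -1; 0.1 2.6 0 0 -1; 0.1 2.8 0 0 -1; 0.1 2.9 0 0 -1"

```text
time: 30.9
ee_pos: [0.5431, 0.1766, 0.0525]
eef_rot: [3.142, -0.0, -0.023]
wrist_force: [-0.5, -1.4, -0.7]
width: 0.0005
```

```bash
python3 - <<'E'
from h import *
c=snap('scene'); crop(c,255,140,395,250,5,f'pics/s12.png')
st=state(); print(st['ee_pos'],st['eef_rot'],st['wrist_force'],st['torque'],st['width'])
E
```

```text
[0.54307531 0.1767075  0.05250793] [-3.14138615e+00 -2.50502106e-05 -2.29215192e-02] [-0.41407369  0.10170785  0.09910007] [-0.10865298  0.03713502 -0.05016698] 0.0006125144602349943
```

View pics/s12.png

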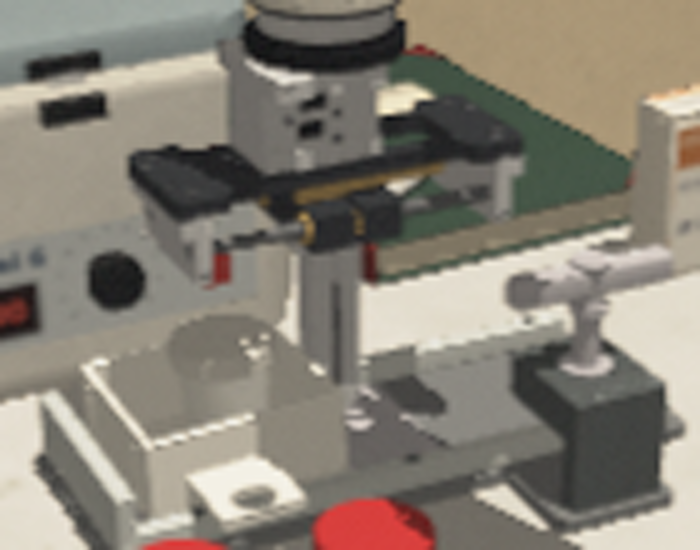

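arm_command --series "0 0.1 0 0 -1; 0 0.2 0 0 -1; 0 0.3 0 0 -1; 0 0.4 0 0 -1; 0 0.5 0 0 -1; 0 0.6 0 0 -1; 0 0.7 0 0 -1; 0 0.8 0 0 -1; 0 0.85 0 0 -1; 0 0.9 0 0 -1; 0 0.9 0 0 -1"

```text
time: 31.87
ee_pos: [0.5431, 0.1854, 0.0525]
eef_rot: [-3.142, 0.0, -0.023]
wrist_force: [-0.8, -1.4, -0.3]
width: 0.0007
```

```bash
python3 - <<'E'
from h import *
c=snap('scene'); crop(c,255,160,355,250,6,f'pics/s13.png')
st=state(); print(st['ee_pos'],st['eef_rot'],st['wrist_force'],st['torque'],st['width'])
E
```

```text
[0.54310363 0.18542013 0.05252191] [-3.14145774e+00 -1.68234052e-05 -2.31920557e-02] [ 0.32064463 -0.28721072 -1.77107444] [-0.14411161 -0.00803763 -0.0555962 ] 0.0005531340687090181
```

View pics/s13.png

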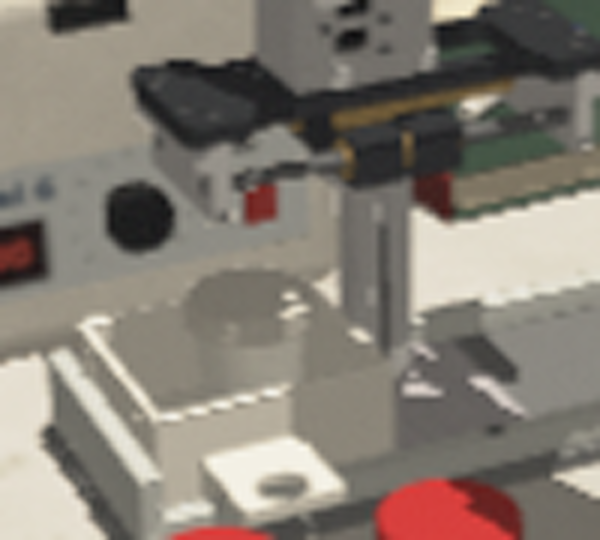

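Still a small gap to the stop; keep going slowly until the force rises.

arm_command --series "0 0.1 0 0 -1; 0 0.2 0 0 -1; 0 0.3 0 0 -1; 0 0.35 0 0 -1; 0 0.4 0 0 -1; 0 0.4 0 0 -1"

```text
time: 32.42
ee_pos: [0.5425, 0.1865, 0.0526]
eef_rot: [3.136, 0.002, -0.024]
wrist_force: [-2.1, -8.5, 3.2]
width: 0.0
```

```bash
python3 - <<'E'
from h import *
st=state(); print(st['ee_pos'],st['wrist_force'],st['torque'])
E
```

```text
[0.54249252 0.18645    0.05255614] [-2.09445723 -8.45389395  3.17281494] [-1.44320753  0.42339703 -0.00453708]
```

arm_command --series "0 0.05 0 0 -1; 0 0.05 0 0 -1; 0 -0.5 0 0 -1; 0 -1.5 0 0 -1; 0 -3 0 0 -1; 0 -4 1 0 -1; 0 -5 4 0 -1; 0 -6 8 0 -1; -0.5 -9 12 0 -1; -2 -13 15 0 -1; -4 -17 16 0 -1; -6 -21 16 0 -1; -8 -25 16 0 -1; -10 -28.5 16 0 -1; -11 -31 16 0 -1; -11 -31 16 0 -1"

```text
time: 33.75
ee_pos: [0.4311, -0.1249, 0.214]
eef_rot: [3.139, -0.002, -0.029]
wrist_force: [0.6, -1.0, 0.6]
width: 0.0006
```

```bash
python3 - <<'E'
from h import *
c=snap('scene'); crop(c,255,170,405,255,5,f'pics/s14.png')
c=snap('top'); crop(c,270,140,400,240,6,f'pics/t14.png'); cv2.imwrite('pics/tfull.png',c['img'][:,:,::-1])
st=state(); print(st['ee_pos'],st['wrist_force'],st['torque'])
E
```

```text
[ 0.43261965 -0.12231996  0.21358379] [ 0.31973684 -0.7478306   0.62643856] [ 0.00338824 -0.02434251 -0.01563265]
```

View pics/s14.png

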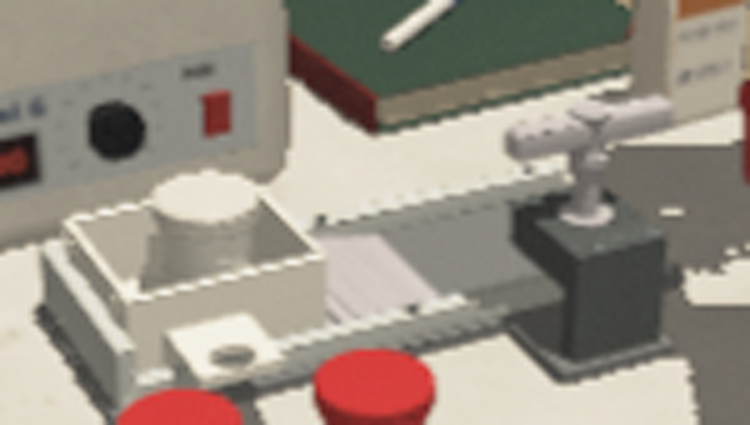

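View pics/t14.png

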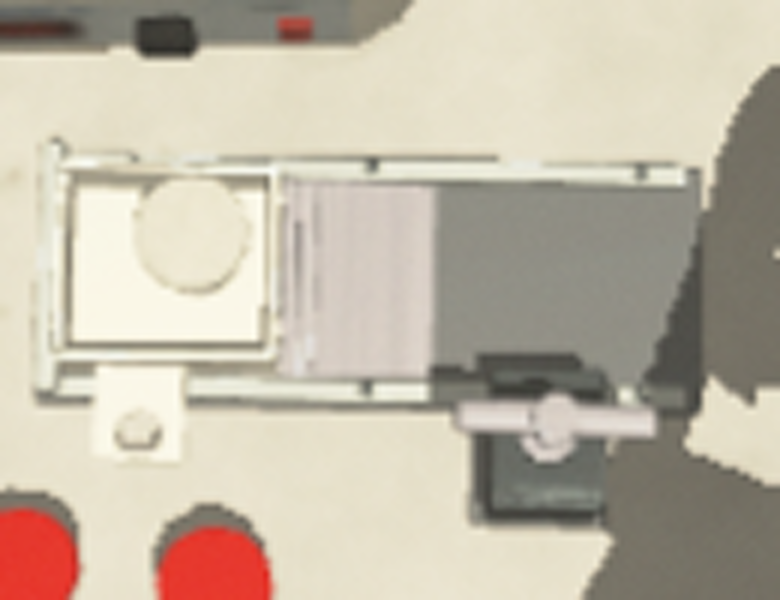

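View pics/tfull.png

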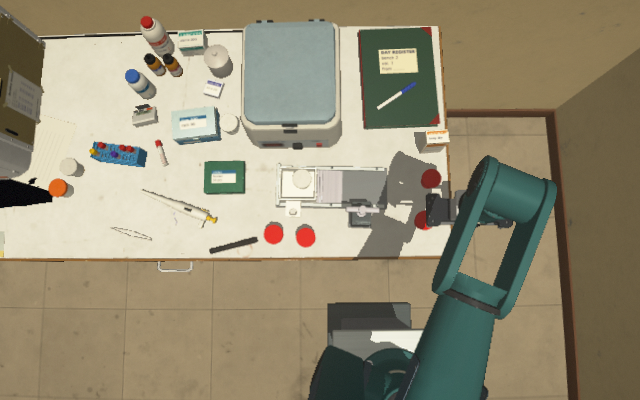

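```bash
python3 - <<'E'
from h import *
c=load('top');s=load('scene')
T=lambda u,v:((u+.5)/6-.5+270,(v+.5)/6-.5+140)
D=lambda u,v:np.round(dep(c,*T(u,v)),4)
for n,a,b in [('floor front',(90,200),(90,330)),('floor rear',(258,300),(258,330)),('bench',(400,480),(300,470)),('crest/ramp',(330,250),(420,250))]: print(n,D(*a),D(*b))
S=lambda u,v:((u+.5)/5-.5+255,(v+.5)/5-.5+170)
# rims by triangulation
for n,p,q in [('front+x',(68,172),(67,220)),('front-x',(55,360),(130,298)),('rear+x',(275,170),(225,175)),('rear-x',(277,360),(324,260)),('cup',(192,237),(207,197)),('bar',(553,420),(588,118))]:
    print(n,tri(c,T(*p),s,S(*q)))
E
```

```text
floor front [0.5809 0.2879 0.0202] [0.5196 0.2876 0.0201]
floor rear [0.5327 0.2099 0.0198] [0.5186 0.21   0.0201]
bench [ 0.4509  0.1452 -0.0023] [4.558e-01 1.916e-01 4.000e-04]
crest/ramp [0.557  0.1765 0.0139] [0.5565 0.1346 0.0141]
front+x (array([0.58582937, 0.29503952, 0.06001513]), np.float64(0.002590402796245603))
front-x (array([0.49906277, 0.29868701, 0.06208659]), np.float64(0.00045662338186043875))
rear+x (array([0.58729831, 0.2055676 , 0.06200309]), np.float64(0.011729363135878083))
rear-x (array([0.49921614, 0.20063575, 0.0557725 ]), np.float64(0.0009121855727171295))
cup (array([0.55177008, 0.23700595, 0.07403597]), np.float64(1.892702887715841e-05))
bar (array([0.46219957, 0.08208317, 0.11811741]), np.float64(0.0003228640838385631))
```

```bash
python3 -c "
from station import hand_in; print(hand_in())"
```

```text
the job is handed in; nothing more can be done
None
```

The pin is up and clear, and the tray sits flat in its seat against the end stop. I handed the job in at about 34 s, with the arm clear of everything.

- **Pin:** I gripped the T-handle across its width with 45 N. I worked it through about ±0.55 rad while pulling with no more than about 19 N. The gripper rose about 21 mm (0.0145 m needed). After I let go, the pin stayed up and its bar stood straight.
- **Tray:** I pushed it from behind with closed fingers, up the ramp and over the crest. The push took under 4 N in the readings between steps and rose to 8.5 N against the stop, with the rear wall at y ≈ 0.199 m (0.198–0.200 expected).
- **Last checks:**
  - The depth picture put the tray floor at 0.020 m at all four points checked, so it lies flat.
  - The cup was upright, with its lid at about 0.074 m, and the bystanders and red cups looked unmoved in the top view.
  - Two rim corners measured from the two views disagreed. The +x rear corner had an 11.7 mm mismatch between views, and the −x rear corner read 0.056 m instead of 0.061 m. I put this down to imprecise pixel picks and relied on the depth readings.

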